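# Lock the press pin with its spring cotter

### The job

Take the spring cotter with the red grip out of its wooden stand and lock the pin of the blue hold-down press with it: feel along the top of the pin's projecting end for the cross hole, then push the straight leg down through it until the bow snaps over the pin. Do not force it (never press on the press or its pin with more than about 20 N), leave the other things where they are, and let go.

Things in the scene. Friction and masses are not known exactly. Their poses are not given: they have to be found in the camera images.
- cotter_grip (a point): Centre of the spring cotter's moulded red grip, a block 26 (x) x 16 (y) x 40 (z) mm; pinch it across its 26 mm or its 16 mm. z points up as it stands in its stand and as it must go into the pin. The straight leg leaves the middle of its underside along -z; the bow leg hangs beside the leg on the +x side, in the x-z plane. About 80 g. Starts upright, its underside resting on the stand's top.
- cotter_tip (a point): Lowest point of the cotter's straight steel leg (6 mm diameter, flat tip with a 1 mm chamfer), 62 mm below the grip's centre and 42 mm below its underside. Axes as the grip's. The grip's x axis must lie square across the pin when the leg goes in, so that the bow passes down the pin's side; the bow may be on either side of the pin.
- bow_foot (a point): Lower end of the bow leg (5 mm wire), flared outward: 17.5 mm to +x of the straight leg's axis and 1 mm above its tip. Its throat, which snaps under the pin, is 28 mm below the grip's underside.
- bow (a joint): How far the bow leg is bent away from the straight leg, rad: 0 relaxed (before, and again once snapped over the pin), about 0.1 while it rides over the pin. Spring 2 N m/rad. Riding over takes a downward push of about 3 to 10 N, after which the bow pulls the cotter down and relaxes.
- stand: Pale wooden block 80 x 50 x 56 mm, fixed; origin under its centre, z up. A slot 41 (x) x 11 (y) mm, 48 deep, in its top holds both legs; the straight leg hangs within 2 mm of the block's centre, and the cotter's x lies along the block's x. Lift straight up by 50 mm to clear the slot.
- pin_mark (a point): Mark fixed to the press: on the pin's top line, 72 mm over the table, z up, y along the pin. The pin is round, 24 mm diameter, level. Its vertical cross hole (8.6 mm, right through) is on the top line (x = 0), but the pin floats endwise: the hole lies anywhere from 5 to 37 mm to -y (outward) of this mark. How far is not measured; it must be seen or felt.
- press: Blue hold-down press, bolted down: base 170 x 100 x 10 mm, origin under its centre. Two cheeks with round tops 78 mm high carry the steel pin, which lies along y; the end with the hole projects to -y. The nearest cheek is 27 mm to +y of the mark; the pin's end is 32 mm beyond its hole. Friction of 18 N keeps the pin from sliding under light pushes.
- pin_under (a point): Mark fixed to the press, on the pin's bottom line, 24 mm under the other mark. The bow starts to ride on the pin when the leg's tip is about 6 mm above this mark and snaps over while the tip passes from 5 to 12 mm below it; fully home the tip is 12 to 18 mm below it, the underside of the grip 0 to 6 mm over the pin's top.
- glue_tin: Bystander: food-tin shaped can, 75 mm diameter, 58 high, origin under it.
- pliers: Bystander: red-handled pliers lying flat.
- sanding_block: Bystander: cork sanding block 56 x 96 x 31 mm.
- rivet_tin: Bystander: flat round tin with green lid, 66 mm diameter, 25 high.
- masking_tape: Bystander: roll of masking tape, 96 mm diameter, 25 high.
- handle_new_2: Bystander: turned wooden handle, 118 mm long.
- ferrule_1: Bystander: grey steel ferrule, 26 mm high.
Not all that is in view belongs to the job. What is meant by the press is not turquoise, and is the larger of those in its own colour.

How it is judged:
On the way, in this order (a step that is already met when the one before it is completed fails the run):
1. the cotter is lifted clear out of its stand (z of cotter_tip in the frame of stand above 0.058 m), for 0.1 s.
2. the straight leg has entered the pin's cross hole (tip more than 8 mm under the pin's top, on its centre line) (z of cotter_tip in the frame of pin_mark below -0.008 m and x of cotter_tip in the frame of pin_mark between -0.007 and 0.007 m and y of cotter_tip in the frame of pin_mark between -0.043 and 0.001 m).
At the end, for the whole second after the job is handed in: The straight leg is right through the pin's cross hole, its tip at least 33 mm under the pin's top, within 7 mm of the pin's centre line and 0 to 43 mm outward of the mark; the grip is within 0.25 rad of upright and the bow has snapped over and is relaxed (bent less than 0.05 rad) (z of cotter_tip in the frame of pin_mark below -0.033 m and x of cotter_tip in the frame of pin_mark between -0.007 and 0.007 m and y of cotter_tip in the frame of pin_mark between -0.043 and 0.001 m and angle between cotter_grip's own z axis and vertical below 0.25 rad and value of joint bow below 0.05 rad); the robot touches nothing.
It fails at once if the cotter presses on the press or its pin with more than 26 N (contact force between cotter and press above 26 N).
It fails at once if the robot presses on the press or its pin with more than 26 N (contact force between the arm and press above 26 N).
It fails at once if the fingers press on the press or its pin with more than 26 N (contact force between the fingers and press above 26 N).
It fails at once if a bystander is moved by more than 25 mm (distance of any of glue_tin, pliers, sanding_block, rivet_tin, masking_tape, handle_new_2, ferrule_1 from where it was at the start of the episode above 0.025 m).
It also fails if it takes over 70 s, if anything falls off the work surface, if the arm or the gripper's body presses on something with over 40 N, if the wrist force passes 120 N, or if a joint passes its speed limit or range.

### The arm

A 6-joint arm with a two-finger parallel gripper is mounted at the origin on a cart in front of the work surface, level with it; the furniture and walls round the work are solid. World frame = base frame: x ahead of the robot, y to its left, z up, the work surface at z = 0. Lengths are in m, angles in rad, forces in N, time in s.
With the tool pointing down it reaches from about 0.35 to 0.975 m from the base axis. Payload 4.9 kg.
Tool frame: the origin (TCP) lies on the front face of the gripper's body, between the roots of the fingers; the fingertips stand ctrl.tip_extent ahead of it and the grasp point (between the pads) lies 54 mm ahead of it (ctrl.tip_extent is the distance from the TCP to the fingertips, in m); z points along the fingers, y is the line along which they close (so a half turn about z gives the same grasp; the last joint's range is limited). The gripper opens to 85 mm and grips with 20 to 120 N. Pads are 22 mm wide; open, the fingers measure 114 mm over their backs; the gripper's body (76 mm by 85 mm) begins 54 mm behind the grasp point. The pads swing forward as they close: fully open they stand 13 mm farther back than shut.
Start: joints at [-1.266, 0.053, 1.613, -0, 1.476, -0.119], TCP at [0.257, -0.57, 0.304] pointing down, gripper open.
Joint ranges: [-3.01, 3.01], [-1.01, 2.22], [0.06, 2.58], [-1.02, 4.17], [0.09, 2.62], [-3.14, 3.14]. Speed limits (rad/s): [2.57, 2.57, 3.14, 3.14, 3.14, 3.14].

### API

Orientations are given as a rotation vector (axis times angle).
In Python, from station import ctrl gives the robot as it stands.
- The arm moves only by the tool apply_moves, never from a script. Its argument "rows" is one flat list of numbers, 6 for each row, row after row: the shift along the tool's x, y, z normalised to -1 to 1, where 1 is 0.6 m, then the turn, a rotation vector about the tool's x, y, z normalised to -1 to 1, where 1 is 90 degrees. A call has 1 to 20 rows; each row is the pose to reach, as a shift and turn from the pose commanded when the call began, along the tool's axes at that moment; what a row does not reach only later rows make up. A row lasts 1/10 s, in which the tool goes at most 50 mm and 8.59 degrees, less where a joint would pass 70% of its speed; a pose out of reach is approached as far as the arm can. A call with a number of a shift or a turn outside -1 to 1 is refused whole. A call with a gripper value outside its range is refused whole. "grip" is the opening, from 0 (shut) to 1 (fully open), set as the call begins (left out, the last holds). The fingers move at their own pace and stop on an object; "grip_force" is the grip in N (left out, the last holds). Time passes only in rows, so rows that repeat a pose let the fingers close. It gives the time, the measured TCP pose, the force, the opening and the grip force at its end, in the units of the state.
- ctrl.get_obs(): the state, without advancing time (a new reading comes with each control period).
- ctrl.get_image(name): name is "scene" or "top"; returns (picture, depth): 400x640x3 uint8, blue, green, red; 400x640 float32, m along the optical axis (not along the pixel's ray), 0 where there is no reading.
- ctrl.camera_model(name): a dict with "mtx" (3x3 intrinsics, pixels), "R" (3x3) and "t" (3): a world point X has camera coordinates R X + t. Camera axes: x right, y down, z forward; pixel columns grow to the right and rows downward; lengths in m; the calibration is good to about 2 mm. A picture is of the moment at which its call begins. camera_model takes no time and is no camera call.
- ctrl.finish_job(): hands the job in; it is judged then, once.
The state is a dict: "t": time; "q": joint angles; "dq": joint speeds; "effort": joint torques, N m; "tool_pos": TCP position; "tool_rot": TCP orientation; "contact_force": force on the tool from outside, world axes, zero at the start; "wrist_torque": the same for the moment, N m; "opening": finger opening in m; "grip_force": force on a finger pad.
Only numpy, scipy, OpenCV 4.12 (cv2) and the standard library are available. Lean on these libraries where they do the work, as an engineer would, in place of code of your own. Each camera call takes 0.05 s, during which the arm holds its last target. There are 200 camera calls.

## Working session

There is one attempt and no reset: what is moved stays moved. The work goes in short steps, Python scripts to look and compute and a tool call to move; the robot and the scene stay as the last step left them, time stands still between calls to the robot, and variables do not carry over. Pictures are saved under pics/ and viewed, at most 10 in all, crops included, and the job is handed in when it is done.

Besides the shell and the picture viewer there is one more tool, called as name(argument=value, ...), one argument or row to a line, values as JSON. apply_moves: Moves the arm, as the interface text tells. Its arguments: {"type":"object","properties":{"rows":{"type":"array","items":{"type":"number"}},"grip":{"type":"number"},"grip_force":{"type":"number"}},"required":["rows"]}

```bash
mkdir -p pics
cat > h.py <<'E'
import numpy as np,cv2
from station import ctrl
from scipy.spatial.transform import Rotation as Ro
def shot(n):
    im,d=ctrl.get_image(n); np.savez('pics/%s.npz'%n,im=im,d=d); return im,d
def load(n):
    z=np.load('pics/%s.npz'%n); return z['im'],z['d']
def world(n,d):
    m=ctrl.camera_model(n); v,u=np.indices(d.shape)
    p=np.stack([u,v,np.ones_like(u)],-1)@np.linalg.inv(m['mtx']).T*d[...,None]
    return (p-m['t'])@m['R']
def proj(n,X):
    m=ctrl.camera_model(n); c=m['R']@np.array(X)+m['t']; p=m['mtx']@c; return p[:2]/p[2]
E
python3 - <<'E'
from h import *
for n in('scene','top'):
    im,d=shot(n); cv2.imwrite('pics/%s0.png'%n,im); m=ctrl.camera_model(n); print(n,m['mtx'].round(1).tolist(),(-m['R'].T@m['t']).round(3),m['R'].round(2).tolist())
o=ctrl.get_obs(); print(o['tool_pos'],o['tool_rot'],o['contact_force'],ctrl.tip_extent,o['t'])
E
```

```text
scene [[430.4, 0.0, 320.9], [0.0, 430.4, 202.5], [0.0, 0.0, 1.0]] [0.023 1.003 0.496] [[-0.84, -0.54, -0.01], [-0.21, 0.33, -0.92], [0.5, -0.77, -0.39]]
top [[370.5, 0.0, 318.5], [0.0, 370.5, 196.4], [0.0, 0.0, 1.0]] [0.477 0.143 1.085] [[0.0, -1.0, -0.01], [-0.99, 0.0, -0.1], [0.1, 0.01, -0.99]]
[ 0.25687893 -0.56929634  0.30279815] [-3.06953453e+00 -6.60312734e-01  2.46026585e-04] [-0.40511718  0.1570241  -0.24553749] 0.0726 0.1
```

View pics/scene0.png

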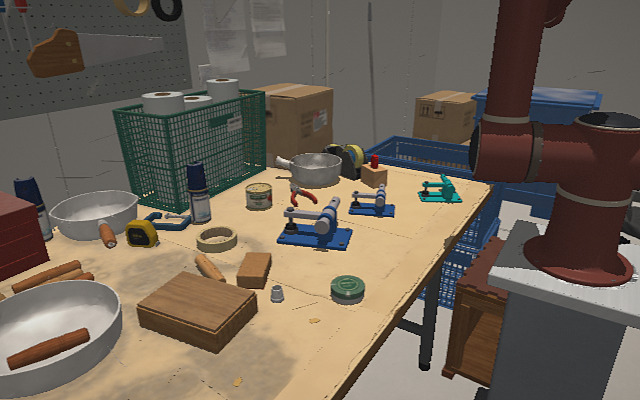

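View pics/top0.png

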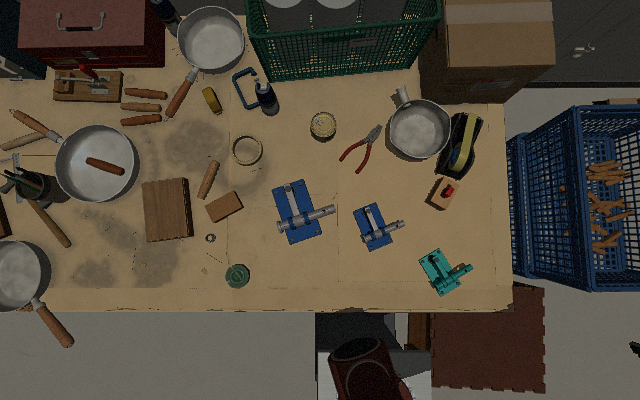

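Scene picture: the stand with the red grip is at (375,165). The press candidates are the large blue one at (315,228), a small blue one at (373,203) and a turquoise one at (440,190). In the top picture they are at (300,212), (376,227) and (445,272), with the stand at (446,193). The large blue press fits the description because it is blue and the larger of the two blue ones. I'll confirm this with a crop.

Run:
```python
from h import *
it,dt=load('top'); isc,ds=load('scene')
a=cv2.resize(it[165:255,255:345],(400,400),interpolation=cv2.INTER_CUBIC)
b=cv2.resize(it[165:225,415:475],(400,400),interpolation=cv2.INTER_CUBIC)
c=cv2.resize(isc[190:255,270:360],(554,400)[:2] if 0 else (400,289),interpolation=cv2.INTER_CUBIC)
e=cv2.resize(isc[145:195,350:400],(289,289),interpolation=cv2.INTER_CUBIC)
canvas=np.zeros((600,800,3),np.uint8); canvas[:300,:300]=cv2.resize(a,(300,300)); canvas[:300,300:600]=cv2.resize(b,(300,300)); canvas[305:594,:400]=c; canvas[305:594,405:694]=e
cv2.imwrite('pics/crop1.png',canvas)
Wt=world('top',dt); Ws=world('scene',ds)
def blue(im): 
    h=cv2.cvtColor(im,cv2.COLOR_BGR2HSV); return (h[...,0]>100)&(h[...,0]<125)&(h[...,1]>130)
def red(im):
    h=cv2.cvtColor(im,cv2.COLOR_BGR2HSV); return ((h[...,0]<8)|(h[...,0]>172))&(h[...,1]>150)
for n,im,W in(('top',it,Wt),('scene',isc,Ws)):
    M=np.zeros(im.shape[:2],bool)
    if n=='top': M[170:215,420:470]=1
    else: M[150:170,365:385]=1
    P=W[red(im)&M]; print(n,'red',len(P),P.min(0).round(4),P.max(0).round(4),np.median(P,0).round(4))
    hi=P[P[:,2]>P[:,2].max()-.008]; print('top face',len(hi),hi.mean(0).round(4))
    # stand top
    S=W[M&(abs(W[...,2]-.056)<.006)&~red(im)]
    if n=='scene':
        M[:]=0; M[160:195,355:395]=1;S=W[M&(abs(W[...,2]-.056)<.006)&~red(im)]
    print('stand',len(S),S[:,2].mean(), cv2.minAreaRect((S[:,:2]*1000).astype(np.float32)))
    B=np.zeros_like(M)
    if n=='top': B[170:250,262:340]=1
    else: B[190:252,272:356]=1
    P=W[B&blue(im)&(abs(W[...,2]-.010)<.006)]; print('base',len(P),cv2.minAreaRect((P[:,:2]*1000).astype(np.float32)))
    Q=W[B&(W[...,2]>.05)&(W[...,2]<.1)]; print('hi',len(Q),Q.min(0).round(3),Q.max(0).round(3))
```

```text
top red 99 [ 0.5804 -0.2524  0.018 ] [ 0.6586 -0.1837  0.0985] [ 0.5937 -0.1927  0.0931]
top face 57 [ 0.5932 -0.1949  0.0953]
stand 449 0.055503024270858486 ((612.8202514648438, -208.59751892089844), (51.17068862915039, 124.84767150878906), 58.28472137451172)
base 1220 ((546.1351318359375, 220.26889038085938), (167.6759796142578, 98.17567443847656), 19.199634552001953)
hi 840 [0.485 0.109 0.052] [0.62  0.271 0.083]
scene red 88 [ 0.0233 -0.2053  0.0579] [0.6054 1.0032 0.496 ] [ 0.5889 -0.1881  0.0791]
top face 1 [0.0233 1.0032 0.496 ]
stand 286 0.05490398307839603 ((569.2838134765625, -126.50776672363281), (98.389892578125, 327.261962890625), 28.578243255615234)
base 1041 ((567.454833984375, 158.7520294189453), (166.62510681152344, 238.16383361816406), 19.719409942626953)
hi 817 [0.484 0.017 0.05 ] [0.62  0.274 0.079]
```

View pics/crop1.png

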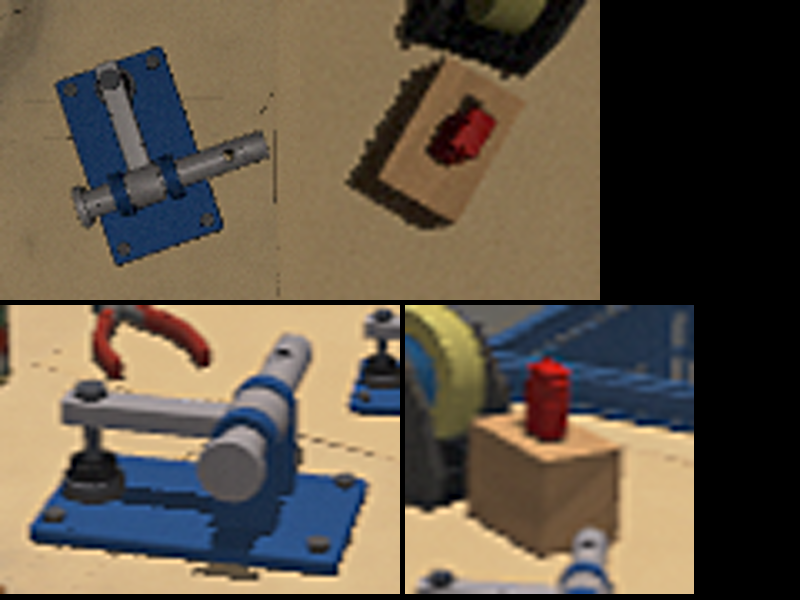

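The crop confirms it. The large blue press's pin projects to the right, and its hole is visible at about top (323.4,211.5) and scene (334,200). The red grip stands in the wooden stand.

Run:
```python
from h import *
it,dt=load('top'); isc,ds=load('scene')
Wt=world('top',dt); Ws=world('scene',ds)
g=cv2.cvtColor(it,cv2.COLOR_BGR2GRAY); gs=cv2.cvtColor(isc,cv2.COLOR_BGR2GRAY)
print(g[205:218,314:336]); print(gs[194:206,326:344])
def cen(G,u0,u1,v0,v1,th):
    w=np.clip(th-G[v0:v1,u0:u1].astype(float),0,None); v,u=np.mgrid[v0:v1,u0:u1]; return np.array([(u*w).sum()/w.sum(),(v*w).sum()/w.sum()])
np.set_printoptions(suppress=True)
# pin: points high, outward of cheek
a=np.deg2rad(19.3); 
for n,W in(('top',Wt),('scene',Ws)):
    M=np.zeros(dt.shape,bool); 
    if n=='top': M[200:222,312:338]=1
    else: M[192:212,322:346]=1
    P=W[M&(W[...,2]>.06)&(W[...,2]<.085)&(abs(W[...,0]-.55)<.1)]
    c=P.mean(0); u,s,vt=np.linalg.svd(P[:,:2]-c[:2]); print(n,len(P),c.round(4),np.rad2deg(np.arctan2(vt[0,1],vt[0,0])),s.round(3),np.percentile(P[:,2],[5,50,95]).round(4)); 
    t=(P[:,:2]-c[:2])@np.array([np.sin(a),-np.cos(a)]); k=(P[:,:2]-c[:2])@np.array([np.cos(a),np.sin(a)]); print(t.min(),t.max(),k.min(),k.max())
# stand & grip
S=np.zeros(dt.shape,bool); S[172:215,426:464]=1
h=cv2.cvtColor(it,cv2.COLOR_BGR2HSV); red=((h[...,0]<8)|(h[...,0]>172))&(h[...,1]>150)
K=S&(abs(Wt[...,2]-.056)<.004)&(g>80)
n,l,st,_=cv2.connectedComponentsWithStats(K.astype(np.uint8)); i=1+st[1:,4].argmax(); P=Wt[l==i]; print('stand',len(P),P[:,2].mean(),cv2.minAreaRect((P[:,:2]*1000).astype(np.float32)))
P=Wt[S&red&(Wt[...,2]>.088)&(Wt[...,2]<.102)]; print('grip',len(P),np.median(P[:,2]),P.mean(0),cv2.minAreaRect((P[:,:2]*1000).astype(np.float32)))
R=np.zeros(dt.shape,bool); R[150:172,366:384]=1
hs=cv2.cvtColor(isc,cv2.COLOR_BGR2HSV); reds=((hs[...,0]<8)|(hs[...,0]>172))&(hs[...,1]>150)
P=Ws[R&reds&(ds>0)]; print('grip scene',len(P),P.min(0),P.max(0),P.mean(0))
D=(abs(Wt[...,0]-.6)<.2)&(abs(Wt[...,1]+.19)<.15)&(Wt[...,2]>.06); 
for r in (.06,.08,.1,.12,.15):
    m=D&(np.hypot(Wt[...,0]-.594,Wt[...,1]+.195)<r)&~(np.hypot(Wt[...,0]-.594,Wt[...,1]+.195)<r-.02); print(r,Wt[m][:,2].max() if m.any() else 0)
```

```text
[[121 118 118 119 112 110 110 118 118 120 121 118 119 122  68  78  50  55
   59  48 124 119]
 [118 120 116 120 118 117 120 120 120 118 121  72  74  55  62  60  69  74
   75  76  95 119]
 [123 119 121 117 120 117 121 121  65  78  56  62  68  70  77  83  81  87
   92  95  99 121]
 [123 123 119 121 124  96  77  55  58  71  73  75  81  79  93 102 101 108
  111 106  89 117]
 [121 120  91  77  57  56  66  74  81  66  68  88  87  69 127 126 120 110
  100  98  86  65]
 [ 28  75  64  65  72  73  84  83  25   0   9  76 121 143 101 110 104  97
   92  78  80  99]
 [ 66  75  71  82  82  85  91  77 104  57  44  84 111  91  80  80  77  81
   71  67  65  71]
 [ 79  80  89  90  91 107 123 143  98 129  54  72  88  85  63  72  63  62
   60  53  82  67]
 [ 90  92  98 123 132 128 119  95  74  64  56  85  77  76  71  53  59  42
   33 121 123 123]
 [126 132 125 118 107 100  84  84  79  79  77  69  65  61  50  72 122 123
  121 124 120 116]
 [119 108  99  83  83  86  82  77  67  63  61  65  45 125 124 122 120 118
  117 120 116 120]
 [ 91  83  83  79  82  75  69  58  53  79  97 125 124 124 122 122 119 117
  1
[... 1187 characters left out ...]
163 [0.5312 0.1673 0.0723] -72.57321381055327 [0.41  0.089] [0.0643 0.0725 0.0779]
-0.05260658109049981 0.05449306842572149 -0.013416423250978016 0.018155239662405842
stand 369 0.05560739554793119 ((594.66943359375, -197.76242065429688), (50.65768051147461, 79.96685791015625), 58.82680130004883)
grip 61 0.09545976173578909 [ 0.59294995 -0.19455885  0.09495362] ((592.8128662109375, -194.9547882080078), (14.636433601379395, 25.392662048339844), 56.136898040771484)
grip scene 87 [ 0.58019306 -0.20532779  0.05789953] [ 0.60542403 -0.17826475  0.09781206] [ 0.59066139 -0.18821921  0.07941522]
0.06 0
0.08 0.09723710075804537
0.1 0.10707636025173041
0.12 0.10818928886864355
0.15 0.10360255678860798
```

Run:
```python
from h import *
it,dt=load('top'); isc,ds=load('scene')
def ray(n,u,v,z):
    m=ctrl.camera_model(n); r=m['R'].T@np.linalg.inv(m['mtx'])@np.array([u,v,1]); c=-m['R'].T@m['t']; return c+r*(z-c[2])/r[2]
print(ray('top',323,210.9,.071),ray('scene',333.2,200.3,.071))
# pin silhouette edge fit from the top cam: background table ~>115, fit axis of points
Wt=world('top',dt); Ws=world('scene',ds)
for ang in (19.2,20,20.7):
  a=np.deg2rad(ang); out=np.array([np.sin(a),-np.cos(a)]); k=np.array([np.cos(a),np.sin(a)])
  for W,n in((Wt,'t'),(Ws,'s')):
    rel=W[...,:2]-np.array([.5405,.1427]); t=rel@out; kk=rel@k
    m=(abs(t)<.030)&(abs(kk)<.02)&(W[...,2]>.058)&(W[...,2]<.085)
    # fit circle radius 12 at z=.060: unknown kc(t)=b+s t, zc
    from scipy.optimize import least_squares
    T,K,Z=t[m],kk[m],W[m][:,2]
    f=lambda p: np.hypot(K-p[0]-p[1]*T,Z-p[2])-.012
    r=least_squares(f,[0,0,.06],loss='soft_l1',f_scale=.001); c0=np.array([.5405,.1427])+k*r.x[0]
    print(n,ang,m.sum(),r.x.round(4),'slope deg',np.rad2deg(r.x[1]).round(2),'axis pt',c0.round(4), 'hole k', [((ray(*q)[:2]-c0)@k).round(4) for q in (('top',323,210.9,.071),('scene',333.2,200.3,.071))],[((ray(*q)[:2]-c0)@out).round(4) for q in (('top',323,210.9,.071),('scene',333.2,200.3,.071))])
```

```text
[0.5423192  0.14220746 0.071     ] [0.54447442 0.13846999 0.071     ]
t 19.2 181 [ 0.0007 -0.0061  0.06  ] slope deg -0.35 axis pt [0.5412 0.1429] hole k [np.float64(0.0009), np.float64(0.0017)] [np.float64(0.0011), np.float64(0.0053)]
s 19.2 89 [ 0.0027 -0.0046  0.061 ] slope deg -0.27 axis pt [0.5431 0.1436] hole k [np.float64(-0.0012), np.float64(-0.0003)] [np.float64(0.0011), np.float64(0.0053)]
t 20 181 [ 0.0007 -0.0201  0.06  ] slope deg -1.15 axis pt [0.5412 0.1429] hole k [np.float64(0.0008), np.float64(0.0016)] [np.float64(0.0011), np.float64(0.0053)]
s 20 89 [ 0.0027 -0.0186  0.061 ] slope deg -1.07 axis pt [0.543  0.1436] hole k [np.float64(-0.0012), np.float64(-0.0004)] [np.float64(0.0011), np.float64(0.0053)]
t 20.7 181 [ 0.0007 -0.0325  0.06  ] slope deg -1.86 axis pt [0.5411 0.1429] hole k [np.float64(0.0008), np.float64(0.0015)] [np.float64(0.0011), np.float64(0.0054)]
s 20.7 89 [ 0.0027 -0.0308  0.061 ] slope deg -1.77 axis pt [0.543  0.1437] hole k [np.float64(-0.0012), np.float64(-0.0005)] [np.float64(0.0011), np.float64(0.0054)]
```

```bash
cat >> h.py <<'E'
def plan(pos,yaw):
    """row for TCP at pos, tool down, tool y at world angle yaw (mod 180)"""
    o=ctrl.get_obs(); R0=Ro.from_rotvec(o['tool_rot']); best=None
    for y in (yaw,yaw+180):
        a=np.deg2rad(y); Y=np.array([np.cos(a),np.sin(a),0]); Z=np.array([0,0,-1.]); R=Ro.from_matrix(np.stack([np.cross(Y,Z),Y,Z],1))
        rv=(R0.inv()*R).as_rotvec()
        row=np.r_[R0.inv().apply(np.array(pos)-o['tool_pos'])/.6,rv/(np.pi/2)]
        print('yaw',y,'deg',np.rad2deg(np.linalg.norm(rv)).round(1),row.round(4).tolist())
    Y=R0.as_matrix()[:,1]; print('cur',o['t'],o['tool_pos'].round(4),'toolY',np.rad2deg(np.arctan2(Y[1],Y[0])).round(2),'q',np.round(o['q'],2),'F',o['contact_force'].round(1),'M',o['wrist_torque'].round(2),'open',round(float(o['opening']),4),round(float(o['grip_force']),1))
E
python3 -c "
from h import *
plan([.5935,-.196,.235],58.8)"
```

```text
yaw 58.8 deg 124.5 [0.7672, -0.3362, 0.1138, -0.0005, -0.0014, -1.3835]
yaw 238.8 deg 55.5 [0.7672, -0.3362, 0.1138, -0.0011, 0.0004, 0.6165]
cur 0.1 [ 0.2569 -0.5693  0.3028] toolY -65.72 q [-1.27  0.05  1.61  0.    1.48 -0.12] F [-0.4  0.2 -0.2] M [-0.01 -0.01  0.  ] open 0.0861 0.0
```

apply_moves(
  rows=[0.7672,-0.3362,0.1138,0,0,0.6165,0.7672,-0.3362,0.1138,0,0,0.6165,0.7672,-0.3362,0.1138,0,0,0.6165,0.7672,-0.3362,0.1138,0,0,0.6165,0.7672,-0.3362,0.1138,0,0,0.6165,0.7672,-0.3362,0.1138,0,0,0.6165,0.7672,-0.3362,0.1138,0,0,0.6165,0.7672,-0.3362,0.1138,0,0,0.6165,0.7672,-0.3362,0.1138,0,0,0.6165,0.7672,-0.3362,0.1138,0,0,0.6165,0.7672,-0.3362,0.1138,0,0,0.6165,0.7672,-0.3362,0.1138,0,0,0.6165,0.7672,-0.3362,0.1138,0,0,0.6165,0.7672,-0.3362,0.1138,0,0,0.6165,0.7672,-0.3362,0.1138,0,0,0.6165,0.7672,-0.3362,0.1138,0,0,0.6165],
  grip=0.6,
  grip_force=40,
)

```text
t: 1.7
tool_pos: [0.5932, -0.1975, 0.2359]
tool_rot: [3.025, -0.847, 0.001]
contact_force: [1.1, -0.3, 0.2]
opening: 0.0509
grip_force: 0.0
```

```bash
python3 -c "
from h import *
plan([.5935,-.196,.136],58.8); print(ctrl.tip_extent)
im,d=shot('scene'); a=cv2.resize(im[110:200,310:440],(780,540)); cv2.imwrite('pics/a1.png',a)"
```

```text
yaw 58.8 deg 179.9 [-0.0009, -0.0024, 0.1665, -0.0004, -0.0, 1.999]
yaw 238.8 deg 0.1 [-0.0009, -0.0024, 0.1665, 0.0, -0.0003, -0.001]
cur 1.7 [ 0.5932 -0.1975  0.2359] toolY -121.29 q [-0.44  0.1   1.68 -0.    1.36  1.68] F [ 1.1 -0.3  0.2] M [-0.01  0.04 -0.02] open 0.0509 0.0
0.0726
```

View pics/a1.png

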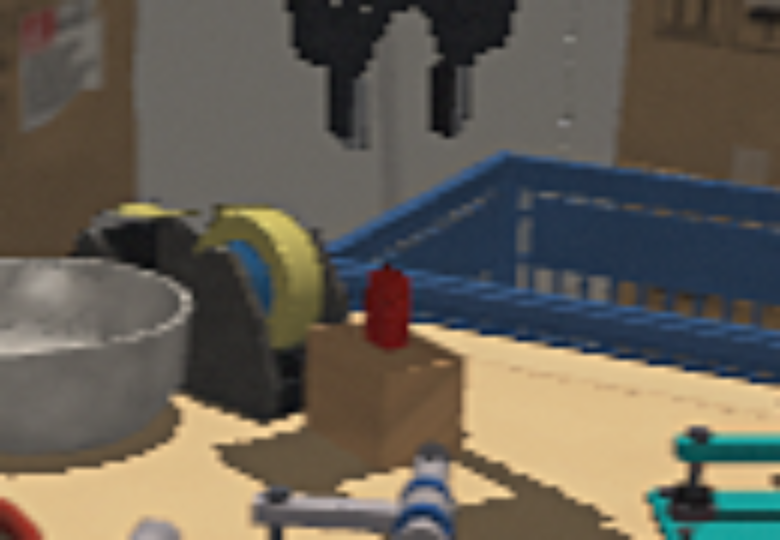

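The gripper is open and centred over the red grip at crop (388,305). I'll descend and close.

apply_moves(
  rows=[0,-0.0024,0.05,0,0,0,0,-0.0024,0.1,0,0,0,0,-0.0024,0.14,0,0,0,0,-0.0024,0.1665,0,0,0,0,-0.0024,0.1665,0,0,0,0,-0.0024,0.1665,0,0,0],
)

```text
t: 2.35
tool_pos: [0.5947, -0.1956, 0.1364]
tool_rot: [3.026, -0.845, 0.001]
contact_force: [-0.2, 0.1, 0.2]
opening: 0.0514
grip_force: 0.0
```

apply_moves(
  rows=[0,0,0,0,0,0,0,0,0,0,0,0,0,0,0,0,0,0,0,0,0,0,0,0,0,0,0,0,0,0,0,0,0,0,0,0,0,0,0,0,0,0,0,0,0,0,0,0],
  grip=0,
  grip_force=50,
)

```text
t: 3.15
tool_pos: [0.5953, -0.1957, 0.1374]
tool_rot: [3.025, -0.845, 0.004]
contact_force: [-0.8, 0.2, 6.4]
opening: 0.0153
grip_force: 50.4
```

```bash
python3 -c "
from h import *
plan([.5935,-.196,.26],58.8)"
```

```text
yaw 58.8 deg 180.0 [-0.0017, 0.002, -0.2043, 0.0025, -0.0003, -2.0]
yaw 238.8 deg 0.1 [-0.0017, 0.002, -0.2043, -0.0002, -0.0016, 0.0]
cur 3.15 [ 0.5953 -0.1957  0.1374] toolY -121.2 q [-0.44  0.21  1.73 -0.    1.2   1.68] F [-0.8  0.2  6.4] M [0.06 0.1  0.01] open 0.0153 50.4
```

The opening of 15.3 mm matches the 16 mm grip, so it is held. Lifting straight up now.

apply_moves(
  rows=[0,0,-0.02,0,0,0,0,0,-0.05,0,0,0,0,0,-0.09,0,0,0,0,0,-0.14,0,0,0,0,0,-0.19,0,0,0,0,0,-0.22,0,0,0,0,0,-0.22,0,0,0,0,0,-0.22,0,0,0],
)

```text
t: 3.95
tool_pos: [0.5941, -0.1951, 0.2669]
tool_rot: [-3.026, 0.845, 0.002]
contact_force: [-0.6, 0.6, -0.4]
opening: 0.0154
grip_force: 49.6
```

```bash
python3 -c "
from h import *
plan([.543,.1405,.26],108.85)"
```

```text
yaw 108.85 deg 129.9 [-0.3626, -0.4344, 0.0118, 0.0007, 0.0003, 1.4439]
yaw 288.85 deg 50.1 [-0.3626, -0.4344, 0.0118, -0.0002, 0.0006, -0.5561]
cur 3.95 [ 0.5941 -0.1951  0.2669] toolY -121.2 q [-0.44  0.08  1.65  0.    1.42  1.68] F [-0.6  0.6 -0.4] M [0. 0. 0.] open 0.0154 49.6
```

apply_moves(
  rows=[-0.3626,-0.4344,0.0118,0,0,-0.5561,-0.3626,-0.4344,0.0118,0,0,-0.5561,-0.3626,-0.4344,0.0118,0,0,-0.5561,-0.3626,-0.4344,0.0118,0,0,-0.5561,-0.3626,-0.4344,0.0118,0,0,-0.5561,-0.3626,-0.4344,0.0118,0,0,-0.5561,-0.3626,-0.4344,0.0118,0,0,-0.5561,-0.3626,-0.4344,0.0118,0,0,-0.5561,-0.3626,-0.4344,0.0618,0,0,-0.5561,-0.3626,-0.4344,0.0618,0,0,-0.5561,-0.3626,-0.4344,0.0618,0,0,-0.5561,-0.3626,-0.4344,0.0618,0,0,-0.5561],
)

```text
t: 5.15
tool_pos: [0.5437, 0.1396, 0.231]
tool_rot: [3.099, 0.513, 0.0]
contact_force: [-0.5, 0.0, -0.2]
opening: 0.0153
grip_force: 49.6
```

Run:
```python
from h import *
plan([.543,.1405,.2084],108.85)
print(proj('scene',[.543,.1405,.072]),proj('top',[.543,.1405,.072]))
a,d=shot('scene'); b,_=shot('top')
c=np.zeros((600,800,3),np.uint8); c[:,:500]=cv2.resize(a[130:226,290:370],(500,600),interpolation=cv2.INTER_CUBIC); c[:300,500:]=cv2.resize(b[180:230,300:350],(300,300),interpolation=cv2.INTER_CUBIC)
cv2.imwrite('pics/b1.png',c)
```

```text
yaw 108.85 deg 179.9 [-0.0006, -0.0017, 0.0376, -0.0, -0.0001, 1.9992]
yaw 288.85 deg 0.1 [-0.0006, -0.0017, 0.0376, 0.0001, -0.0, -0.0008]
cur 5.15 [0.5437 0.1396 0.231 ] toolY -71.22 q [ 0.12 -0.04  1.83 -0.    1.35  1.36] F [-0.5  0.  -0.2] M [-0.03  0.02 -0.04] open 0.0153 49.6
[333.28456755 200.31938189] [323.62384385 210.6277918 ]
```

View pics/b1.png

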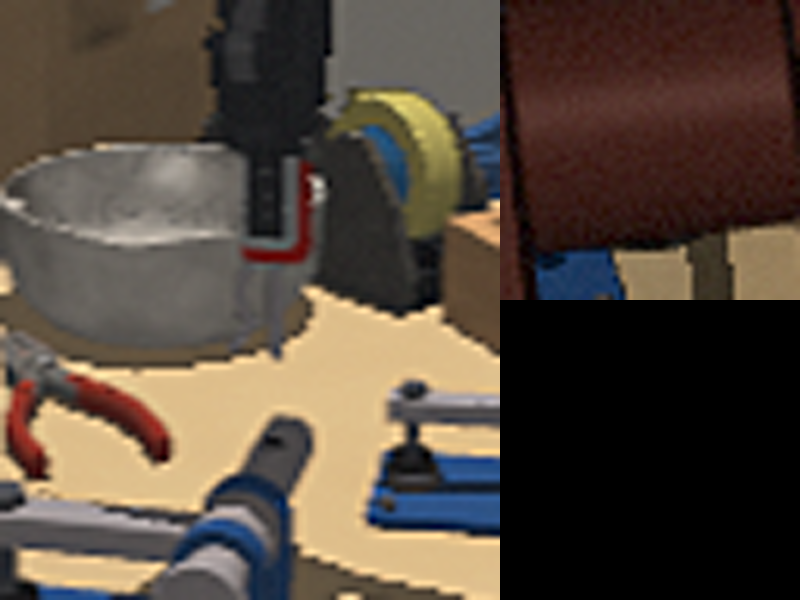

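The scene shows the straight leg's tip at crop (278,356), i.e. pixel (334.5,187). The bow is on the left side, and the hole is at crop (272,440). The arm blocks the top view. Next I'll measure the leg's pixel column to correct the sideways offset.

Run:
```python
from h import *
a,d=load('scene'); g=cv2.cvtColor(a,cv2.COLOR_BGR2GRAY)
print(a[176:190,324:342,0]); 
T=[.5437,.1396]
for z in (.1076,.115,.12): print(z,proj('scene',T+[z]))
k=np.array([.946,.323]);o=np.array([.323,-.946]);b=proj('scene',T+[.1076])
for v in(k,o): print((proj('scene',[*(np.array(T)+.005*v),.1076])-b)/5,'px/mm')
W=world('scene',d); print('pin edges'); print(g[196:206,322:346])
```

```text
[[ 93  90  90  85  81  88  88  86  72  76  83  83  82  80 115 146 154 107]
 [ 92  92  93  84  81  85  89  87  73  75  83  83  83  75  60 123 150 147]
 [ 90  90  91  88  82  83  84  86  73  75  86  83  77  64  56  55 116 143]
 [ 91  88  91  82  83  82  80  84  73  76  84  77  64  61  61  52 118 144]
 [ 89  88  88  75  73  84  77  78  72  75  85  70  62  62  59  50 115 144]
 [ 91  86  84  83  76  81  89  86  76  79  82  73  64  61  57 119 147 142]
 [ 88  87  83  82  89  88  79  71  65  79  86  72  61  58  47 116 145 140]
 [ 80  76  74  76  81  79  67  61  61  79  84  69  56  50 116 146 141 138]
 [ 71  69  66  79  97  82  62  63  65  78  81  63 117 149 145 141 140 140]
 [ 63  63  78  87  72  58  59  55  56  71  77 124 146 144 139 138 139 139]
 [ 62  61  60  55  50  52  46 122 130  88  69 119 145 139 139 139 139 140]
 [ 51  51  45 118 152 148 146 145 145 123  98 126 141 140 140 140 138 137]
 [150 149 147 145 141 141 141 140 141 140 141 141 138 138 139 137 138 136]
 [143 142 140 139 140 139 140 139 139 141 141 139 140 139 138 139 138 141]]
0.1076 [333.30578641 187.06056386]
0.115 [333.321
[... 437 characters left out ...]
94 194 194 194 193 196 200 211 154  58  69  76  77  73  71  61  79
  170 202 194 194 195 194]
 [193 193 193 194 193 195 196 205 176  96  25   9  19  60  74  71  65  50
  165 203 196 194 193 195]
 [193 193 193 193 194 195 199 188 123  52  48  44  40  53  70  72  67  48
  163 203 195 194 195 194]
 [192 194 192 193 194 197 205 159  75  64  65  69  74  74  74  70  63  73
  168 201 195 194 194 194]
 [194 193 194 194 196 200 190 124  57  69  73  77  76  72  71  67  55 133
  192 200 195 195 194 194]
 [193 194 195 196 200 211 163  77  67  71  75  74  74  73  71  63  74 171
  203 196 193 193 193 193]
 [195 196 198 204 217 180  96  57  65  72  77  75  75  73  71  56 133 193
  199 195 193 192 192 192]]
```

```bash
python3 -c "
from h import *
plan([.5433,.1415,.200],108.85)"
```

```text
yaw 108.85 deg 179.9 [-0.0003, -0.003, 0.053, -0.0016, -0.0004, 1.9993]
yaw 288.85 deg 0.1 [-0.0003, -0.003, 0.053, 0.0002, -0.001, -0.0007]
cur 5.25 [0.544  0.1398 0.2318] toolY -71.21 q [ 0.12 -0.04  1.83 -0.    1.35  1.36] F [-0.2  1.  -1.4] M [ 0.02 -0.05  0.04] open 0.0155 49.6
```

apply_moves(
  rows=[0,-0.003,0.02,0,0,0,0,-0.003,0.04,0,0,0,0,-0.003,0.053,0,0,0,0,-0.003,0.053,0,0,0,0,-0.003,0.053,0,0,0],
)

```text
t: 5.75
tool_pos: [0.5425, 0.142, 0.1982]
tool_rot: [-3.099, -0.514, 0.002]
contact_force: [0.2, 0.4, -1.1]
opening: 0.0154
grip_force: 49.6
```

Run:
```python
from h import *
for i in range(3):
    a,d=ctrl.get_image('scene'); o=ctrl.get_obs(); print(o['tool_pos'].round(4),o['contact_force'].round(1))
np.savez('pics/scene.npz',im=a,d=d)
g=a[...,0]; print(g[184:206,324:344]); print(proj('scene',[.5433,.1415,.0766]))
```

```text
[0.5429 0.1421 0.1989] [-0.   0.   0.2]
[0.543  0.1421 0.1992] [-0.6  0.2 -1.1]
[0.5431 0.1421 0.1994] [-0.3  0.1 -0.3]
[[ 72  68  67  66  67  71  74  61  48  48  33  15  22  57 123 146 142 139
  140 141]
 [ 66  66  61  61  76  85  81  66  67  79 105 142 157 150 145 143 139 141
  140 140]
 [ 61  60  62  68  82  71  52 121 128  84  98 135 147 143 142 141 139 141
  139 139]
 [ 53  52  52  70  77 126 150 149 120  81  93 130 143 141 138 139 140 138
  138 141]
 [150 153 141 103  82 127 145 146 117  80  93 130 142 139 141 140 138 138
  139 140]
 [144 147 125  89  92 131 144 145 118  79  91 131 143 140 139 141 139 142
  140 139]
 [141 142 132  93  80 126 145 147 117  80  94 130 142 140 139 141 141 140
  139 138]
 [139 140 146 108  69 125 149 150 118  79  94 132 146 142 140 140 141 140
  139 140]
 [140 141 146 125  91  86 129 153 120  79  93 132 146 143 142 143 143 143
  143 140]
 [139 142 146 150 114  73  95 134 122  79  94 131 145 142 143 141 142 142
  142 140]
 [141 144 147 141 102  71 106 141 122  79  94 131 145 144 142 142 142 141
  142 143]
 [142 147 127  90  73  90 131 151 122  81  96
[... 218 characters left out ...]
6 133 136 146 145 149 138  99  79  79  69  67  65  63  89 133 145
  142 138]
 [139 141 142 141 143 145 151 112  64  78  77  73  75  71  66  74 122 145
  140 140]
 [140 140 139 140 141 147 129  81  31  11  20  60  74  73  67  57 120 146
  141 140]
 [139 139 139 141 142 135  96  57  49  45  44  53  69  71  69  56 119 145
  140 139]
 [139 140 140 140 146 117  73  70  64  67  76  74  72  71  65  71 123 144
  141 140]
 [140 139 141 145 134  96  64  71  74  75  73  71  71  68  62 101 137 143
  139 140]
 [139 141 141 150 120  74  67  71  73  74  75  73  72  67  73 123 146 141
  139 139]
 [142 145 151 130  84  64  68  71  76  75  73  73  72  65 101 137 143 140
  139 140]]
[332.98806106 198.75095872]
```

The leg's column is 333.3 and the hole's is 333.2, so they line up. Now I'll feel downward.

apply_moves(
  rows=[0.0005,0,0.0015,0,0,0,0.0005,0,0.003,0,0,0,0.0005,0,0.0045,0,0,0,0.0005,0,0.0045,0,0,0],
)

```text
t: 6.3
tool_pos: [0.543, 0.1421, 0.196]
tool_rot: [3.099, 0.514, -0.0]
contact_force: [-0.3, 0.2, -1.4]
opening: 0.0153
grip_force: 49.6
```

apply_moves(
  rows=[0,0,0.0015,0,0,0,0,0,0.003,0,0,0,0,0,0.003,0,0,0],
)

```text
t: 6.6
tool_pos: [0.5429, 0.1422, 0.1941]
tool_rot: [-3.099, -0.514, 0.001]
contact_force: [0.4, -0.3, -0.2]
opening: 0.0154
grip_force: 49.6
```

apply_moves(
  rows=[0,0,0.001,0,0,0,0,0,0.002,0,0,0,0,0,0.002,0,0,0],
)

```text
t: 6.9
tool_pos: [0.543, 0.1421, 0.1931]
tool_rot: [3.099, 0.514, -0.0]
contact_force: [-0.6, 0.7, -1.4]
opening: 0.0153
grip_force: 49.6
```

apply_moves(
  rows=[0,0,0.001,0,0,0,0,0,0.002,0,0,0,0,0,0.002,0,0,0],
)

```text
t: 7.2
tool_pos: [0.543, 0.1422, 0.1918]
tool_rot: [-3.099, -0.514, 0.0]
contact_force: [-0.3, -0.5, -1.2]
opening: 0.0152
grip_force: 49.6
```

apply_moves(
  rows=[0,0,0.001,0,0,0,0,0,0.002,0,0,0,0,0,0.002,0,0,0],
)

```text
t: 7.5
tool_pos: [0.543, 0.1422, 0.1906]
tool_rot: [3.099, 0.514, -0.0]
contact_force: [-0.3, -0.1, -0.6]
opening: 0.0148
grip_force: 49.6
```

apply_moves(
  rows=[0,0,0.001,0,0,0,0,0,0.002,0,0,0,0,0,0.002,0,0,0],
)

```text
t: 7.8
tool_pos: [0.543, 0.1421, 0.1894]
tool_rot: [3.099, 0.514, -0.0]
contact_force: [0.1, 0.0, -1.0]
opening: 0.0149
grip_force: 49.6
```

There is no resistance with the tip about 6 mm below the pin's top, so the leg is in the hole. Continuing gently.

apply_moves(
  rows=[0,0,0.0015,0,0,0,0,0,0.003,0,0,0,0,0,0.005,0,0,0,0,0,0.005,0,0,0],
)

```text
t: 8.2
tool_pos: [0.5429, 0.1422, 0.1862]
tool_rot: [-3.099, -0.514, 0.001]
contact_force: [-0.6, 0.1, 0.0]
opening: 0.0151
grip_force: 49.6
```

apply_moves(
  rows=[0,0,0.0015,0,0,0,0,0,0.003,0,0,0,0,0,0.005,0,0,0,0,0,0.0065,0,0,0,0,0,0.0065,0,0,0],
)

```text
t: 8.7
tool_pos: [0.5429, 0.1421, 0.1824]
tool_rot: [-3.099, -0.514, 0.001]
contact_force: [-0.7, 0.4, -0.8]
opening: 0.015
grip_force: 49.6
```

Run:
```python
from h import *
a,d=shot('scene'); plan([.543,.142,.17],108.85)
cv2.imwrite('pics/c1.png',cv2.resize(a[150:222,290:370],(640,576),interpolation=cv2.INTER_CUBIC))
```

```text
yaw 108.85 deg 180.0 [-0.0001, 0.0003, 0.0209, 0.0002, 0.0001, 2.0]
yaw 288.85 deg 0.0 [-0.0001, 0.0003, 0.0209, -0.0, 0.0001, -0.0]
cur 8.75 [0.543  0.1422 0.1825] toolY -71.15 q [0.12 0.01 1.87 0.   1.27 1.37] F [ 1.3  0.7 -0.8] M [ 0.02 -0.02  0.01] open 0.0156 49.6
```

View pics/c1.png

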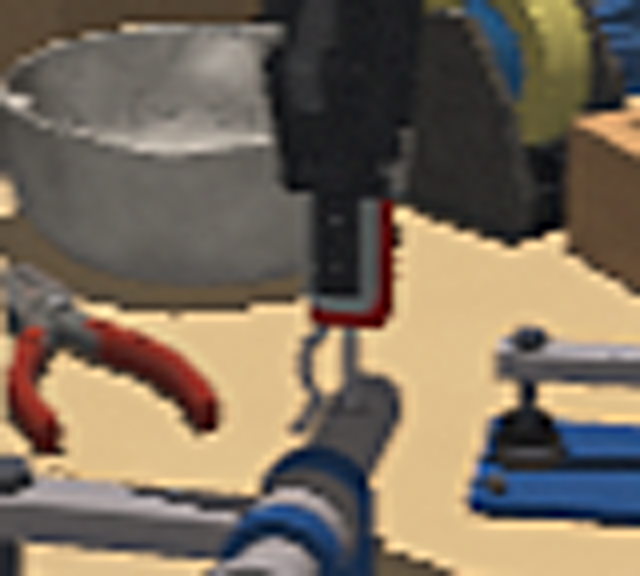

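The picture shows the leg in the hole at crop (350,385), with the bow hanging beside the pin at (305,400). Next I'll push the bow over the pin in small steps.

apply_moves(
  rows=[0,0,0.002,0,0,0,0,0,0.004,0,0,0,0,0,0.006,0,0,0,0,0,0.008,0,0,0,0,0,0.008,0,0,0],
)

```text
t: 9.25
tool_pos: [0.5435, 0.1422, 0.1782]
tool_rot: [-3.099, -0.514, -0.002]
contact_force: [0.7, -0.0, 0.8]
opening: 0.0153
grip_force: 49.8
```

apply_moves(
  rows=[0,0,0.0015,0,0,0,0,0,0.003,0,0,0,0,0,0.0045,0,0,0,0,0,0.0045,0,0,0],
)

```text
t: 9.65
tool_pos: [0.5438, 0.1423, 0.1759]
tool_rot: [-3.099, -0.514, -0.004]
contact_force: [3.0, 1.4, 3.9]
opening: 0.0152
grip_force: 50.2
```

apply_moves(
  rows=[0,0,0.0015,0,0,0,0,0,0.003,0,0,0,0,0,0.0045,0,0,0,0,0,0.0045,0,0,0],
)

```text
t: 10.05
tool_pos: [0.5435, 0.1424, 0.172]
tool_rot: [-3.099, -0.514, -0.003]
contact_force: [6.6, 1.8, -1.1]
opening: 0.0153
grip_force: 49.8
```

apply_moves(
  rows=[0,0,0.0015,0,0,0,0,0,0.003,0,0,0,0,0,0.0045,0,0,0,0,0,0.0045,0,0,0],
)

```text
t: 10.45
tool_pos: [0.544, 0.1424, 0.1701]
tool_rot: [-3.099, -0.514, -0.005]
contact_force: [6.3, 2.4, 1.3]
opening: 0.0155
grip_force: 50.0
```

apply_moves(
  rows=[0,0,0.0015,0,0,0,0,0,0.003,0,0,0,0,0,0.0045,0,0,0,0,0,0.0045,0,0,0],
)

```text
t: 10.85
tool_pos: [0.5431, 0.1423, 0.1656]
tool_rot: [-3.099, -0.514, -0.002]
contact_force: [6.7, 2.5, -5.2]
opening: 0.015
grip_force: 49.0
```

apply_moves(
  rows=[0,0,0.0015,0,0,0,0,0,0.003,0,0,0,0,0,0.0045,0,0,0,0,0,0.0045,0,0,0],
)

```text
t: 11.25
tool_pos: [0.5433, 0.1423, 0.1636]
tool_rot: [-3.099, -0.514, -0.002]
contact_force: [6.3, 1.9, -2.3]
opening: 0.0151
grip_force: 49.6
```

apply_moves(
  rows=[0,0,0.0015,0,0,0,0,0,0.003,0,0,0,0,0,0.0045,0,0,0,0,0,0.0045,0,0,0],
)

```text
t: 11.65
tool_pos: [0.5424, 0.1421, 0.1602]
tool_rot: [-3.099, -0.514, 0.003]
contact_force: [4.3, 1.7, -3.6]
opening: 0.0151
grip_force: 49.5
```

apply_moves(
  rows=[0,0,0.0015,0,0,0,0,0,0.003,0,0,0,0,0,0.004,0,0,0,0,0,0.004,0,0,0],
)

```text
t: 12.05
tool_pos: [0.5424, 0.142, 0.1586]
tool_rot: [3.099, 0.514, -0.003]
contact_force: [2.7, 0.9, -2.6]
opening: 0.0152
grip_force: 49.5
```

Run:
```python
from h import *
a,d=shot('scene'); plan([.543,.142,.155],108.85)
cv2.imwrite('pics/d1.png',cv2.resize(a[160:222,300:370],(630,558),interpolation=cv2.INTER_CUBIC))
```

```text
yaw 108.85 deg 180.0 [0.0009, 0.0004, 0.006, 0.002, 0.0003, 2.0]
yaw 288.85 deg 0.1 [0.0009, 0.0004, 0.006, -0.0002, 0.0013, -0.0]
cur 12.1 [0.5424 0.142  0.1586] toolY -71.15 q [ 0.12  0.04  1.88 -0.    1.22  1.37] F [ 1.8  0.4 -2.5] M [ 0.17 -0.38 -0.01] open 0.0156 49.5
```

View pics/d1.png

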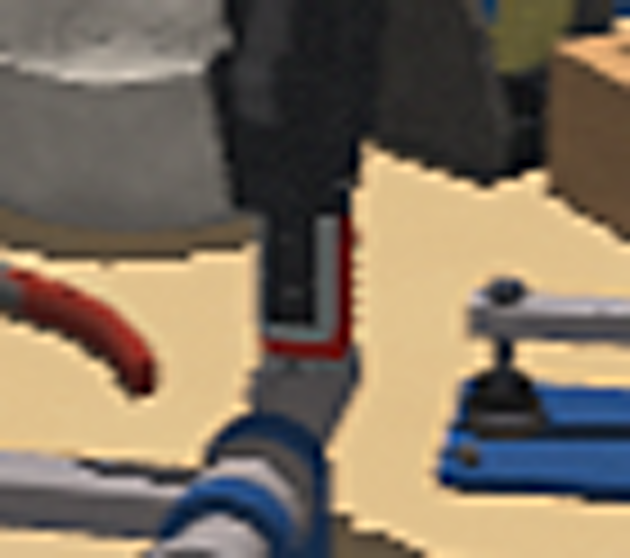

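The grip now sits just above the pin, and the bow is pulling the cotter down at about 2.5 N. Two more millimetres by feel.

apply_moves(
  rows=[0,0,0.0015,0,0,0,0,0,0.0033,0,0,0,0,0,0.0033,0,0,0],
)

```text
t: 12.4
tool_pos: [0.5428, 0.1421, 0.1571]
tool_rot: [3.099, 0.514, -0.002]
contact_force: [1.3, 0.3, -0.4]
opening: 0.0155
grip_force: 49.7
```

apply_moves(
  rows=[0,0,0.0015,0,0,0,0,0,0.0025,0,0,0,0,0,0.0025,0,0,0],
)

```text
t: 12.7
tool_pos: [0.5433, 0.1422, 0.1561]
tool_rot: [3.099, 0.514, 0.001]
contact_force: [0.7, -1.0, 1.4]
opening: 0.0149
grip_force: 49.8
```

The bow is relaxed, with forces near zero. Opening and lifting off.

apply_moves(
  rows=[0,0,0,0,0,0,0,0,0,0,0,0,0,0,0,0,0,0,0,0,0,0,0,0,0,0,0,0,0,0,0,0,0,0,0,0],
  grip=0.5,
)

```text
t: 13.3
tool_pos: [0.543, 0.1422, 0.1557]
tool_rot: [-3.099, -0.514, 0.0]
contact_force: [0.4, 0.5, -0.6]
opening: 0.0426
grip_force: 0.0
```

apply_moves(
  rows=[0,0,-0.02,0,0,0,0,0,-0.06,0,0,0,0,0,-0.12,0,0,0,0,0,-0.18,0,0,0,0,0,-0.22,0,0,0,0,0,-0.22,0,0,0],
)

```text
t: 13.9
tool_pos: [0.545, 0.1425, 0.2942]
tool_rot: [3.099, 0.514, 0.016]
contact_force: [0.6, -0.4, 0.3]
opening: 0.0431
grip_force: 0.0
```

apply_moves(
  rows=[-0.05,0.2,-0.1,0,0,0,-0.05,0.3,-0.1,0,0,0,-0.05,0.4,-0.1,0,0,0,-0.05,0.4,-0.1,0,0,0,-0.05,0.4,-0.1,0,0,0,-0.05,0.4,-0.1,0,0,0,-0.05,0.4,-0.1,0,0,0,-0.05,0.4,-0.1,0,0,0],
)

```text
t: 14.7
tool_pos: [0.5917, -0.0937, 0.3467]
tool_rot: [-3.098, -0.515, 0.002]
contact_force: [0.4, 1.1, 0.0]
opening: 0.0429
grip_force: 0.0
```

Run:
```python
from h import *
a,d=shot('scene'); b,e=shot('top'); plan([.543,.142,.3],108.85)
c=np.zeros((600,800,3),np.uint8); c[:,:500]=cv2.resize(a[160:232,300:360],(500,600),interpolation=cv2.INTER_CUBIC); c[:300,500:]=cv2.resize(b[185:235,295:345],(300,300),interpolation=cv2.INTER_CUBIC)
cv2.imwrite('pics/e1.png',c)
for n,im,dd in(('scene',a,d),('top',b,e)):
    h=cv2.cvtColor(im,cv2.COLOR_BGR2HSV); r=((h[...,0]<8)|(h[...,0]>172))&(h[...,1]>150); W=world(n,dd)
    P=W[r&(np.hypot(W[...,0]-.543,W[...,1]-.142)<.03)]; print(n,len(P),P.min(0).round(4) if len(P) else '',P.max(0).round(4) if len(P) else '')
```

```text
yaw 108.85 deg 179.9 [0.0505, -0.397, 0.0787, -0.0009, -0.0009, -1.9988]
yaw 288.85 deg 0.1 [0.0505, -0.397, 0.0787, -0.0006, 0.0006, 0.0012]
cur 14.8 [ 0.5918 -0.0932  0.347 ] toolY -71.04 q [-0.28 -0.03  1.62  0.    1.55  0.96] F [0.8 0.7 0.8] M [-0.04 -0.02  0.02] open 0.0426 0.0
scene 159 [0.5291 0.1344 0.0758] [0.5542 0.1562 0.1157]
top 58 [0.5293 0.1343 0.1002] [0.5553 0.1528 0.1158]
```

View pics/e1.png

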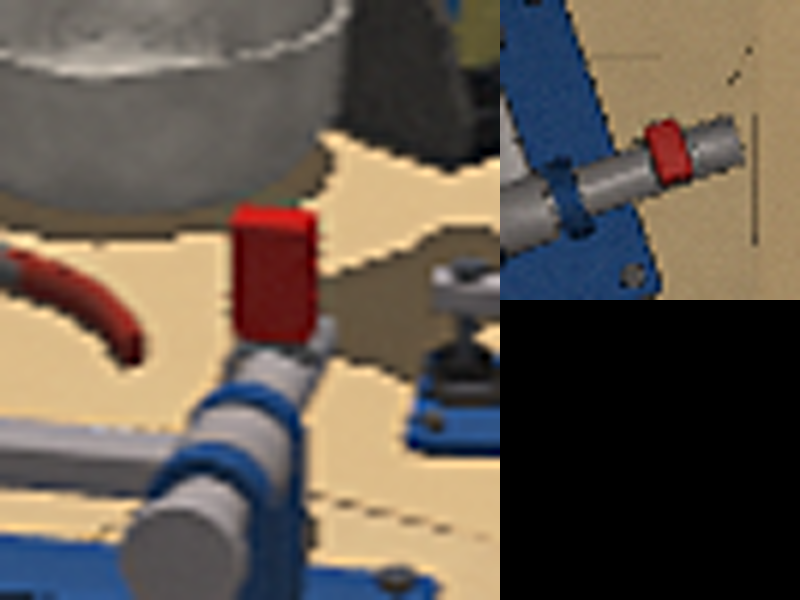

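The grip stands upright and square across the pin, with its top at z = 0.116. That puts the tip about 38 mm under the pin's top, which is home, and the arm is clear.

```bash
python3 -c "
from station import ctrl
print(ctrl.finish_job())"
```

```text
the job is handed in; nothing more can be done
None
```

The cotter is through the cross hole of the large blue press's pin, with its tip about 38 mm below the pin's top and the grip upright. The bow's pull had died away before I let go. The job is handed in at about 15 s with the arm clear; the hand-in gave no verdict.

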